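# Sort the stripped engine parts into the trays

### The job

The little engine has been stripped, so sort its parts into the trays on the bench: both ball bearings in the blue tray, both spark plugs in the yellow tray and the piston in the red one. Set each part down gently, no dropping, so that everything rests on its tray's floor with nothing on top of anything else: bearings flat, plugs lying down, piston standing upright on its skirt. Leave the carburettor and the screwdriver where they are.

Things in the scene. Friction and masses are not known exactly. Their poses are not given: they have to be found in the camera images.
- bearing_large: large ball bearing, steel rings with a copper-coloured shield between, lying flat: 47 mm outside diameter, 20 mm bore, 14 mm high, about 110 g. Origin at the centre of its underside, z up along its axis
- bearing_small: small ball bearing, steel rings with a black seal between, lying flat: 35 mm outside diameter, 15 mm bore, 11 mm high, about 45 g. Origin at the centre of its underside, z up along its axis
- plug_clean: spark plug, clean white insulator, lying on a flat of its steel hexagon (21 mm across flats, 24 across corners, 14 long), about 50 g. Origin on its axis at mid hexagon, 10.5 mm above what it lies on, near its centre of mass. x runs along the plug: 14 mm thread to +x (ends at 37 mm), insulator and brass terminal to -x (end at 41 mm). Grip across the hexagon
- plug_used: spark plug, brown stained insulator, dark thread, lying on a flat of its steel hexagon (21 mm across flats, 24 across corners, 14 long), about 50 g. Origin on its axis at mid hexagon, 10.5 mm above what it lies on, near its centre of mass. x runs along the plug: 14 mm thread to +x (ends at 37 mm), insulator and brass terminal to -x (end at 41 mm). Grip across the hexagon
- piston: aluminium piston standing on its skirt, crown up: 46 mm diameter, 42 mm high, about 120 g, three dark rings near the top, pin bore along its y, sooty crown. Origin at the centre of its underside, z up along its axis
- tray_blue: blue plastic sorting tray, fixed to the bench, open on top: 140 (its x) x 170 (its y) x 40 mm high outside, walls and floor 4 mm thick, so 132 x 162 mm inside. Origin at the centre of its underside on the bench (z = 0), inner floor 4 mm above it; z up, yaw within 0.2 rad of the world axes
- tray_yellow: yellow plastic sorting tray, fixed to the bench, open on top: 140 (its x) x 170 (its y) x 40 mm high outside, walls and floor 4 mm thick, so 132 x 162 mm inside. Origin at the centre of its underside on the bench (z = 0), inner floor 4 mm above it; z up, yaw within 0.2 rad of the world axes
- tray_red: red plastic sorting tray, fixed to the bench, open on top: 140 (its x) x 170 (its y) x 40 mm high outside, walls and floor 4 mm thick, so 132 x 162 mm inside. Origin at the centre of its underside on the bench (z = 0), inner floor 4 mm above it; z up, yaw within 0.2 rad of the world axes
- carburettor: bystander, not to be moved: loose aluminium carburettor with brass fittings, about 65 x 60 mm and 50 mm high, 400 g. Origin at the centre of its underside
- screwdriver: bystander, not to be moved: loose screwdriver with a green handle, 180 mm long, lying on the bench along its x. Origin under its middle
Not all that is in view belongs to the job. Of the things shaped like the tray_yellow, the yellow one is meant.

How it is judged (in metres and radians):
At the end, for the whole second after the job is handed in: Bearings in the blue tray, plugs in the yellow, piston in the red: origins inside the walls, resting on the floor (underside under 9 mm, plug axis under 20 mm above the tray's underside), bearings and piston upright within 0.15 rad, plugs level within 0.17 rad, all at rest (below 0.02 m/s) (x of bearing_large in the frame of tray_blue between -0.064 and 0.064 m and y of bearing_large in the frame of tray_blue between -0.079 and 0.079 m and z of bearing_large in the frame of tray_blue between 0.001 and 0.009 m and angle between each of bearing_large, bearing_small, piston's own z axis and vertical below 0.15 rad and linear speed of each of bearing_large, bearing_small, plug_clean, plug_used, piston below 0.02 m/s and x of bearing_small in the frame of tray_blue between -0.064 and 0.064 m and y of bearing_small in the frame of tray_blue between -0.079 and 0.079 m and z of bearing_small in the frame of tray_blue between 0.001 and 0.009 m and x of plug_clean in the frame of tray_yellow between -0.064 and 0.064 m and y of plug_clean in the frame of tray_yellow between -0.079 and 0.079 m and z of plug_clean in the frame of tray_yellow between 0.01 and 0.02 m and angle between plug_clean's own x axis and vertical between 1.4 and 1.74 rad and x of plug_used in the frame of tray_yellow between -0.064 and 0.064 m and y of plug_used in the frame of tray_yellow between -0.079 and 0.079 m and z of plug_used in the frame of tray_yellow between 0.01 and 0.02 m and angle between plug_used's own x axis and vertical between 1.4 and 1.74 rad and x of piston in the frame of tray_red between -0.064 and 0.064 m and y of piston in the frame of tray_red between -0.079 and 0.079 m and z of piston in the frame of tray_red between 0.001 and 0.009 m); the robot touches nothing.
It fails at once if a part is dropped into its tray (faster than 0.6 m/s less than 30 mm above the bench there) ((horizontal distance between bearing_large and tray_blue below 0.085 m and height (world z) of bearing_large below 0.03 m and linear speed of bearing_large above 0.6 m/s) or (horizontal distance between bearing_small and tray_blue below 0.085 m and height (world z) of bearing_small below 0.03 m and linear speed of bearing_small above 0.6 m/s) or (horizontal distance between plug_clean and tray_yellow below 0.085 m and height (world z) of plug_clean below 0.03 m and linear speed of plug_clean above 0.6 m/s) or (horizontal distance between plug_used and tray_yellow below 0.085 m and height (world z) of plug_used below 0.03 m and linear speed of plug_used above 0.6 m/s) or (horizontal distance between piston and tray_red below 0.085 m and height (world z) of piston below 0.03 m and linear speed of piston above 0.6 m/s)).
It fails at once if the carburettor is moved by more than 15 mm (distance of carburettor from where it was at the start of the episode above 0.015 m).
It fails at once if the screwdriver is moved by more than 15 mm (distance of screwdriver from where it was at the start of the episode above 0.015 m).
It also fails if it takes over 118 s, if anything falls off the work surface, if the arm or the gripper's body presses on something with over 40 N, if the wrist force passes 120 N, or if a joint passes its speed limit or range.

### The arm

A 6-joint arm with a two-finger parallel gripper is mounted at the origin on the work surface. World frame = base frame: x ahead of the robot, y to its left, z up, the work surface at z = 0. Lengths are in mm, angles in rad, forces in N, time in s.
With the tool pointing down it reaches from about 350 to 775 mm from the base axis. Payload 7.3 kg.
Tool frame: the origin (TCP) lies on the front face of the gripper's body, between the roots of the fingers; the fingertips stand 66 mm ahead of it and the grasp point (between the pads) lies 47 mm ahead of it (bot.tip_extent is the distance from the TCP to the fingertips, in mm); z points along the fingers, y is the line along which they close (so a half turn about z gives the same grasp; the last joint's range is limited). The gripper opens to 92 mm and grips with 3 to 60 N. Pads are 19 mm wide; open, the fingers measure 130 mm over their backs; the gripper's body (75 mm by 190 mm) begins 47 mm behind the grasp point.
Start: joints at [-1.31, 0.342, 1.524, -0, 1.275, -0.146], TCP at [207.75, -482.16, 292.241] pointing down, gripper open.
Joint ranges: [-2.53, 2.53], [-0.77, 2.02], [0.04, 2.7], [-1, 4.14], [0.28, 2.66], [-3.11, 3.11]. Speed limits (rad/s): [2.57, 2.57, 3.14, 3.14, 3.14, 3.14].

### API

Orientations are given as [roll, pitch, yaw] about the fixed x, y, z axes, in that order (R = Rz(yaw) Ry(pitch) Rx(roll)).
In Python, from plant import readout, viewer, order, bot gives the robot as it stands.
- The arm moves only by the shell command python3 -m creep 'ROWS'. ROWS is text: rows parted by semicolons, each of 7 numbers parted by spaces: the shift along the world's x, y, z in m, then the turn, a rotation vector about the world's x, y, z in rad, then the opening in per cent of the stroke, from 0 (shut) to 100 (fully open). A call has 1 to 8 rows; each row shifts and turns the commanded pose from where the row before left it; what a row does not reach is not made up. A row lasts 1/12 s, in which the tool goes at most 41.7 mm and 7.16 degrees, less where a joint would pass 70% of its speed; a pose out of reach is approached as far as the arm can. A call is refused whole if a number of a shift passes 0.0417 or a number of a turn 0.125, either way. A call with a gripper value outside its range is refused whole. The fingers move at their own pace and stop on an object; the grip force is fixed at half the most. Time passes only in rows, so rows that do not move let the fingers close. It gives the time, the measured TCP pose, the force, the opening and the grip force at its end, in the units of the state.
- readout.get_obs(): the state, without advancing time (a new reading comes with each control period).
- viewer.capture(name): name is "scene" or "top" or "wrist"; returns the picture (400x640x3 uint8, red, green, blue); there is no depth.
- viewer.camera_info(name): a dict with "fx", "fy", "cx", "cy" (pixels), "D" ([k1, k2, p1, p2, k3] as OpenCV has them; the pictures are not rectified), "origin" and "rotation" of the camera in the world. Camera axes: x right, y up, looking along -z (the intrinsics and any distortion apply to the point x, -y, -z); pixel columns grow to the right and rows downward; lengths in mm; the calibration is good to about 2 mm. A picture is of the moment at which its call begins: read the wrist's pose just before it. camera_info takes no time and is no camera call; for the wrist camera it gives the pose at the moment of the call.
- order.close_job(): hands the job in; it is judged then, once.
The state is a dict: "time": time; "joint_positions": joint angles; "dq": joint speeds; "tau": joint torques, N m; "tool_pos": TCP position; "tcp_rot": TCP orientation; "contact_force": force on the tool from outside, world axes, zero at the start; "moment": the same for the moment, N m; "grip_width": finger opening in mm; "finger_force": force on a finger pad.
Only numpy, scipy, OpenCV 4.12 (cv2) and the standard library are available. Lean on these libraries where they do the work, as an engineer would, in place of code of your own. Each camera call takes 0.05 s, during which the arm holds its last target. There are 200 camera calls.

## Working session

There is one attempt and no reset: what is moved stays moved. The work goes in short steps, Python scripts to look and compute and a shell command to move; the robot and the scene stay as the last step left them, time stands still between calls to the robot, and variables do not carry over. Pictures are saved under pics/ and viewed, at most 14 in all, crops included, and the job is handed in when it is done.

```bash
mkdir -p pics; ls; cat > h.py <<'E'
import numpy as np, cv2
from plant import readout, viewer, order, bot
def snap(cam,name):
    im=viewer.capture(cam); cv2.imwrite(f'pics/{name}.png',im[:,:,::-1]); return im
def w(ci,uv,z):
    K=np.array([[ci['fx'],0,ci['cx']],[0,ci['fy'],ci['cy']],[0,0,1.]])
    p=cv2.undistortPoints(np.array(uv,float).reshape(-1,1,2),K,np.array(ci['D'],float)).reshape(-1,2)
    d=np.c_[p[:,0],-p[:,1],-np.ones(len(p))]@np.array(ci['rotation']).T
    o=np.array(ci['origin']); z=np.broadcast_to(z,len(p))
    return o+d*((z-o[2])/d[:,2])[:,None]
E
python3 - <<'E'
from h import *
snap('top','top1'); snap('scene','scene1')
print(readout.get_obs())
for c in('top','scene','wrist'):print(viewer.camera_info(c))
E
```

```text
pics
{'time': 0.1, 'joint_positions': array([-1.30997472e+00,  3.42646130e-01,  1.52492154e+00,  3.55589648e-05,
        1.27542134e+00, -1.46001049e-01]), 'dq': array([ 0.00220514, -0.00227931, -0.00241022,  0.00074896,  0.00231015,
        0.00168042]), 'tau': array([ 1.39638294e-03, -4.32001805e+01, -2.44695801e+01,  7.18713831e-02,
        5.25778206e-02, -3.83973736e-05]), 'tool_pos': array([ 207.69432004, -481.86694678,  291.61798123]), 'tcp_rot': array([-3.14021610e+00, -2.36788790e-04,  4.06812123e-01]), 'contact_force': array([0.35004569, 0.51362604, 0.28464448]), 'moment': array([ 0.01743161,  0.02755604, -0.00863725]), 'finger_force': 0.0, 'grip_width': 91.5813257758354}
{'fx': 453.3667349383713, 'fy': 453.3667349383713, 'cx': 324.83441561358666, 'cy': 199.42976341810868, 'D': array([-0.0131433,  0.       ,  0.       ,  0.       ,  0.       ]), 'origin': array([ 473.37616021,  126.69124855, 1257.48691387]), 'rotation': array([ 0.05350314, -0.02149436, -1.58083017])}
{'fx': 395.62416354157244, 'fy': 395.62416354157244, 'cx': 320.39127863237377, 'cy': 188.21601535198138, 'D': array([-0.09354957,  0.        ,  0.        ,  0.        ,  0.        ]), 'origin': array([1119.73849341,  856.48042705, 1012.61904666]), 'rotation': array([0.77453577, 0.01673896, 2.45716853])}
{'fx': 312.9987949824005, 'fy': 312.9987949824005, 'cx': 317.9397973168865, 'cy': 198.8388781093824, 'D': array([-0.06038459,  0.        ,  0.        ,  0.        ,  0.        ]), 'origin': array([ 271.59622283, -453.40810831,  385.13461754]), 'rotation': array([-0.26610813,  0.00234001, -1.16377903])}
```

```bash
sed -i "s/@np.array(ci\['rotation'\]).T/@Rotation.from_euler('xyz',ci['rotation']).as_matrix().T/; s/^import numpy as np, cv2/&\nfrom scipy.spatial.transform import Rotation/" h.py; cat h.py | head -14
```

```text
import numpy as np, cv2
from scipy.spatial.transform import Rotation
from plant import readout, viewer, order, bot
def snap(cam,name):
    im=viewer.capture(cam); cv2.imwrite(f'pics/{name}.png',im[:,:,::-1]); return im
def w(ci,uv,z):
    K=np.array([[ci['fx'],0,ci['cx']],[0,ci['fy'],ci['cy']],[0,0,1.]])
    p=cv2.undistortPoints(np.array(uv,float).reshape(-1,1,2),K,np.array(ci['D'],float)).reshape(-1,2)
    d=np.c_[p[:,0],-p[:,1],-np.ones(len(p))]@Rotation.from_euler('xyz',ci['rotation']).as_matrix().T
    o=np.array(ci['origin']); z=np.broadcast_to(z,len(p))
    return o+d*((z-o[2])/d[:,2])[:,None]
```

View pics/top1.png

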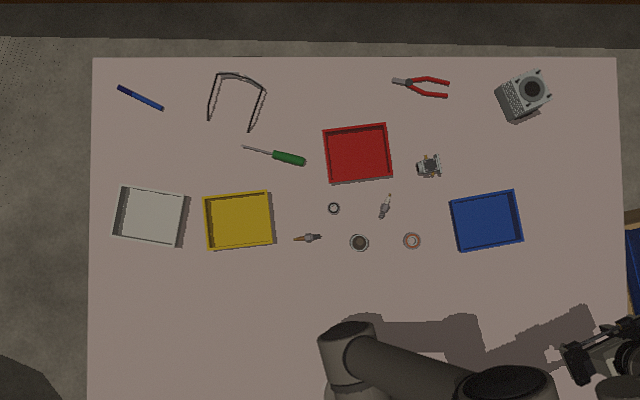

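View pics/scene1.png

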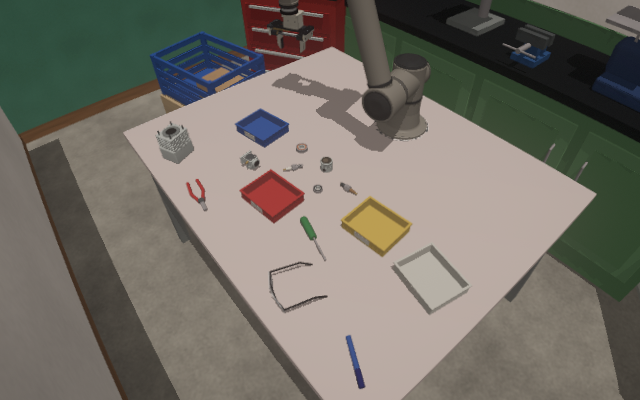

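Top view: small bearing (334,208), clean plug (385,206), used plug (308,238), piston (359,242), large bearing (411,240), red tray (358,153), yellow (239,220), blue (486,220); carburettor (429,165), screwdriver (275,155). I'll measure and zoom.

```bash
python3 - <<'E'
from h import *
im=cv2.imread('pics/top1.png'); ci=viewer.camera_info('top')
cv2.imwrite('pics/crop1.png',cv2.resize(im[185:260,285:435],None,fx=5,fy=5,interpolation=cv2.INTER_CUBIC))
hsv=cv2.cvtColor(im,cv2.COLOR_BGR2HSV)
for n,lo,hi,box in(('red',(0,120,60),(6,255,255),(110,200,300,410)),('red2',(172,120,60),(180,255,255),(110,200,300,410)),('yel',(20,120,40),(32,255,255),(180,260,190,290)),('blu',(105,100,40),(125,255,255),(180,260,440,530))):
    m=np.zeros(im.shape[:2],np.uint8);a,b,c,d=box
    m[a:b,c:d]=cv2.inRange(hsv,lo,hi)[a:b,c:d]
    p=cv2.findNonZero(m)
    if p is None or len(p)<200: print(n,'none');continue
    r=cv2.minAreaRect(p); q=w(ci,cv2.boxPoints(r),40)
    print(n,r,q.mean(0).round(),q[:,:2].round().tolist(), [round(np.linalg.norm(q[i]-q[i-1])) for i in range(2)], np.arctan2(*(q[1]-q[0])[1::-1]))
print(w(ci,[(334,208),(385,206),(308,238),(359,242),(411,240),(429,165)],[11,10,10,42,14,25]).round())
E
```

```text
red ((357.18115234375, 151.9126739501953), (53.89222717285156, 64.5231704711914), 82.69424438476562) [667.  11.  40.] [[729.0, 106.0], [751.0, -68.0], [604.0, -84.0], [583.0, 89.0]] [147, 176] -1.4473065273964232
red2 none
yel ((236.68612670898438, 219.6131591796875), (54.79032516479492, 66.32915496826172), 83.41805267333984) [487. 336.  40.] [[550.0, 433.0], [569.0, 256.0], [423.0, 240.0], [405.0, 415.0]] [146, 177] -1.4638203994437062
blu ((486.0849304199219, 220.45281982421875), (53.627960205078125, 66.22101593017578), 79.3803482055664) [ 478. -337.   40.] [[533.0, -235.0], [565.0, -415.0], [422.0, -438.0], [391.0, -259.0]] [144, 182] -1.3962280469018051
[[ 516.   74.   11.]
 [ 520.  -67.   10.]
 [ 434.  146.   10.]
 [ 423.   10.   42.]
 [ 426. -136.   14.]
 [ 631. -188.   25.]]
```

View pics/crop1.png

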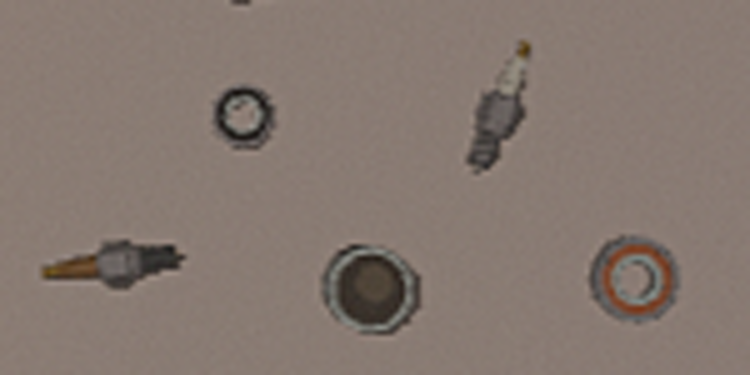

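```bash
cat >> h.py <<'E'
def at():
    o=readout.get_obs(); return o['time'],o['tool_pos'].round(1),o['tcp_rot'].round(3)
def cpx(l): return [(a/5+285-.4,b/5+185-.4) for a,b in l]
E
python3 - <<'E'
from h import *
ci=viewer.camera_info('top')
n='small hexC termC thrC hexU termU thrU piston large'.split()
q=w(ci,cpx([(244,117),(499,113),(524,46),(478,165),(120,264),(45,272),(182,257),(371,288),(635,279)]),[11,12,10,10,12,10,10,42,14])
for a,b in zip(n,q.round(1)):print(a,b)
for i in(2,5):
    d=q[i+1]-q[i];print(np.linalg.norm(d),np.arctan2(d[1],d[0]))
print(at())
E
```

```text
small [516.   75.9  11. ]
hexC [516.9 -64.8  12. ]
termC [553.9 -79.7  10. ]
thrC [488.4 -53.   10. ]
hexU [436.1 144.7  12. ]
termU [432.1 185.9  10. ]
thrU [439.5 110.7  10. ]
piston [422.8  10.1  42. ]
large [ 424.9 -138.    14. ]
70.75712438896045 2.7557344755585325
75.51244755319664 -1.4725611451681615
(0.1, array([ 207.7, -481.9,  291.6]), array([-3.14 , -0.   ,  0.407]))
```

```bash
python3 -m creep '.0181 .0287 -.0077 0 0 -.0214 100;.0181 .0287 -.0077 0 0 -.0214 100;.0181 .0287 -.0077 0 0 -.0214 100;.0181 .0287 -.0077 0 0 -.0214 100;.0181 .0287 -.0077 0 0 -.0214 100;.0181 .0287 -.0077 0 0 -.0214 100;.0181 .0287 -.0077 0 0 -.0214 100;.0181 .0287 -.0077 0 0 -.0214 100' && python3 -m creep '.0181 .0287 -.0077 0 0 -.0214 100;.0181 .0287 -.0077 0 0 -.0214 100;.0181 .0287 -.0077 0 0 -.0214 100;.0181 .0287 -.0077 0 0 -.0214 100;0 0 0 0 0 0 100;0 0 0 0 0 0 100' && python3 - <<'E'
from h import *
ci=viewer.camera_info('wrist'); im=snap('wrist','w1'); print(at(),ci)
np.save('w1.npy',ci,allow_pickle=True)
E
```

```text
time: 0.77
tool_pos: [353.0, -250.9, 230.2]
tcp_rot: [-3.141, 0.0, 0.234]
contact_force: [0.4, -0.5, 0.6]
grip_width: 92.1
finger_force: 0.0
time: 1.27
tool_pos: [425.2, -136.2, 199.2]
tcp_rot: [-3.141, 0.001, 0.154]
contact_force: [0.4, -0.3, -0.0]
grip_width: 92.0
finger_force: 0.0
(1.3167, array([ 424.9, -137.3,  199.6]), array([-3.141e+00,  1.000e-03,  1.520e-01])) {'fx': 312.9987949824005, 'fy': 312.9987949824005, 'cx': 317.9397973168865, 'cy': 198.8388781093824, 'D': array([-0.06038459,  0.        ,  0.        ,  0.        ,  0.        ]), 'origin': array([ 494.13900507, -124.81009346,  292.61145087]), 'rotation': array([-0.26797679,  0.00183557, -1.41655164])}
```

View pics/w1.png

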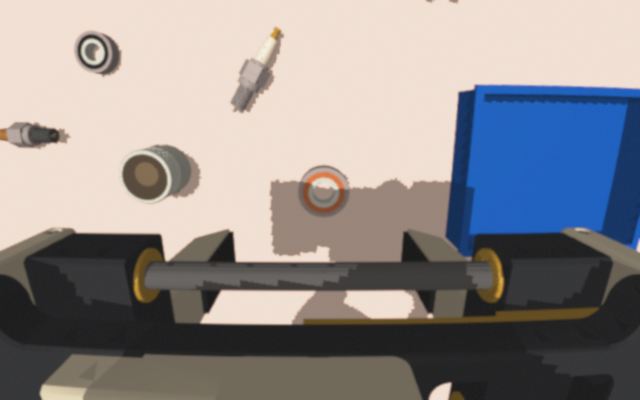

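Wrist view: large bearing (324,190), piston crown (147,174), small bearing (95,51), clean plug hex (254,74), used hex (24,134), blue tray rim at right.

```bash
python3 - <<'E'
from h import *
ci=np.load('w1.npy',allow_pickle=True).item()
n='large piston small hexC termC thrC hexU'.split()
q=w(ci,[(324,190),(147,174),(95,51),(254,73),(277,32),(240,105),(24,134)],[14,42,11,14,10,10,14])
for a,b in zip(n,q.round(1)):print(a,b)
d=q[5]-q[4];print(np.arctan2(d[1],d[0]))
print(w(ci,[(473,86),(450,248)],40))
E
```

```text
large [ 427.6 -140.3   14. ]
piston [425.3   8.4  42. ]
small [518.9  74.5  11. ]
hexC [518.6 -66.1  14. ]
termC [554.1 -80.5  10. ]
thrC [490.8 -55.9  10. ]
hexU [438.1 144.   14. ]
2.7709266397403227
[[ 534.04096407 -240.17957589   40.        ]
 [ 398.94433846 -257.49102515   40.        ]]
```

```bash
python3 -m creep '.001 -.0015 -.03 0 0 0 100;0 0 -.03 0 0 0 100;0 0 -.03 0 0 0 100;0 0 -.025 0 0 0 90;0 0 -.015 0 0 0 80;0 0 0 0 0 0 70;0 0 0 0 0 0 0;0 0 0 0 0 0 0' && python3 -m creep '0 0 0 0 0 0 0;0 0 0 0 0 0 0;0 0 0 0 0 0 0;0 0 0 0 0 0 0;0 0 0 0 0 0 0;0 0 0 0 0 0 0'
```

```text
time: 1.98
tool_pos: [426.3, -140.3, 70.8]
tcp_rot: [3.14, -0.001, 0.149]
contact_force: [1.2, -0.1, -0.5]
grip_width: 63.1
finger_force: 0.0
time: 2.48
tool_pos: [426.5, -139.7, 70.9]
tcp_rot: [3.14, -0.002, 0.15]
contact_force: [-1.9, -1.6, 7.1]
grip_width: 46.1
finger_force: 30.0
```

```bash
python3 -m creep '0 0 .02 0 0 0 0;0 0 .03 0 0 0 0;0 0 .025 0 0 0 0;.0035 -.033 0 0 0 0 0;.0035 -.033 0 0 0 0 0;.0035 -.033 0 0 0 0 0;.0035 -.033 0 0 0 0 0;.0035 -.033 0 0 0 0 0' && python3 -m creep '.0035 -.033 0 0 0 0 0;0 0 0 0 0 0 0;0 0 0 0 0 0 0' && python3 - <<'E'
from h import *
snap('wrist','w2'); snap('top','top2'); print(at())
E
```

```text
time: 3.15
tool_pos: [443.4, -305.6, 145.2]
tcp_rot: [3.141, -0.0, 0.15]
contact_force: [1.0, -0.1, -1.1]
grip_width: 46.1
finger_force: 30.0
time: 3.4
tool_pos: [446.6, -338.5, 144.6]
tcp_rot: [3.142, -0.0, 0.148]
contact_force: [0.1, 0.4, -1.0]
grip_width: 45.9
finger_force: 30.0
(3.5, array([ 446.5, -336.2,  144.5]), array([-3.14e+00,  1.00e-03,  1.50e-01]))
```

View pics/w2.png

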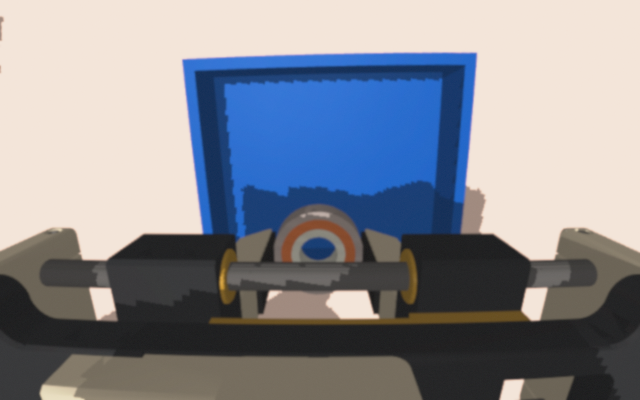

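The bearing is held level at (318,245), centred in the tray (rim 185–475). Lower and release.

```bash
python3 -m creep '0 0 -.025 0 0 0 0;0 0 -.025 0 0 0 0;0 0 -.012 0 0 0 0;0 0 -.006 0 0 0 0;0 0 0 0 0 0 0;0 0 -.001 0 0 0 0;0 0 0 0 0 0 0' && python3 -m creep '0 0 0 0 0 0 65;0 0 0 0 0 0 65;0 0 0 0 0 0 65;0 0 .02 0 0 0 65;0 0 .03 0 0 0 65;0 0 .035 0 0 0 70'
```

```text
time: 4.08
tool_pos: [447.4, -337.2, 76.8]
tcp_rot: [3.14, -0.001, 0.151]
contact_force: [-0.4, -0.4, -1.6]
grip_width: 46.2
finger_force: 30.0
time: 4.58
tool_pos: [446.2, -336.7, 160.6]
tcp_rot: [-3.139, 0.002, 0.15]
contact_force: [0.4, -0.2, 1.1]
grip_width: 62.3
finger_force: 0.0
```

```bash
python3 -m creep '.0059 .0343 0 0 0 0 65;.0059 .0343 0 0 0 0 65;.0059 .0343 0 0 0 0 65;.0059 .0343 0 0 0 0 65;.0059 .0343 0 0 0 0 65;.0059 .0343 0 0 0 0 65;.0059 .0343 0 0 0 0 65;.0059 .0343 0 0 0 0 65' && python3 -m creep '.0059 .0343 0 0 0 0 65;.0059 .0343 0 0 0 0 65;.0059 .0343 0 0 0 0 65;.0059 .0343 0 0 0 0 65;0 0 0 0 0 0 65;0 0 0 0 0 0 65;0 0 0 0 0 0 65'; python3 -c "
from h import *
print(at())"
```

```text
time: 5.25
tool_pos: [494.3, -61.3, 161.4]
tcp_rot: [3.141, -0.001, 0.15]
contact_force: [-0.3, -0.9, 0.3]
grip_width: 59.5
finger_force: 0.0
time: 5.83
tool_pos: [517.6, 74.0, 160.9]
tcp_rot: [3.141, 0.0, 0.151]
contact_force: [0.4, 0.2, 0.1]
grip_width: 59.8
finger_force: 0.0
(5.8333, array([517.6,  74. , 160.9]), array([3.141, 0.   , 0.151]))
```

```bash
python3 -m creep '0 .001 -.03 0 0 0 65;0 0 -.03 0 0 0 65;0 0 -.02 0 0 0 65;0 0 -.011 0 0 0 65;0 0 0 0 0 0 65;0 0 0 0 0 0 0;0 0 0 0 0 0 0;0 0 0 0 0 0 0' && python3 -m creep '0 0 0 0 0 0 0;0 0 0 0 0 0 0;0 0 0 0 0 0 0;0 0 0 0 0 0 0;0 0 0 0 0 0 0'
```

```text
time: 6.5
tool_pos: [518.7, 75.0, 71.3]
tcp_rot: [3.141, -0.003, 0.15]
contact_force: [-0.9, -0.0, 0.6]
grip_width: 44.0
finger_force: 0.0
time: 6.92
tool_pos: [518.3, 75.3, 70.9]
tcp_rot: [3.141, -0.002, 0.15]
contact_force: [-0.9, -1.4, 7.1]
grip_width: 33.1
finger_force: 30.0
```

```bash
python3 -m creep '0 0 .02 0 0 0 0;0 0 .035 0 0 0 0;0 0 .035 0 0 0 0;-.0007 -.0338 0 0 0 0 0;-.0007 -.0338 0 0 0 0 0;-.0007 -.0338 0 0 0 0 0;-.0007 -.0338 0 0 0 0 0;-.0007 -.0338 0 0 0 0 0' && python3 -m creep '-.0007 -.0338 0 0 0 0 0;-.0007 -.0338 0 0 0 0 0;-.0007 -.0338 0 0 0 0 0;-.0007 -.0338 0 0 0 0 0;-.0007 -.0338 0 0 0 0 0;-.0007 -.0338 0 0 0 0 0;-.0007 -.0338 0 0 0 0 0;0 0 0 0 0 0 0' && python3 - <<'E'
from h import *
viewer.capture('top')
snap('wrist','w3'); print(at())
E
```

```text
time: 7.58
tool_pos: [513.9, -94.9, 160.1]
tcp_rot: [3.141, -0.0, 0.151]
contact_force: [0.3, -0.4, -0.9]
grip_width: 33.6
finger_force: 30.0
time: 8.25
tool_pos: [508.8, -336.1, 160.0]
tcp_rot: [3.138, -0.001, 0.146]
contact_force: [-0.3, 0.1, -0.8]
grip_width: 33.2
finger_force: 30.0
(8.35, array([ 508.8, -331.1,  159.5]), array([-3.141,  0.   ,  0.148]))
```

View pics/w3.png

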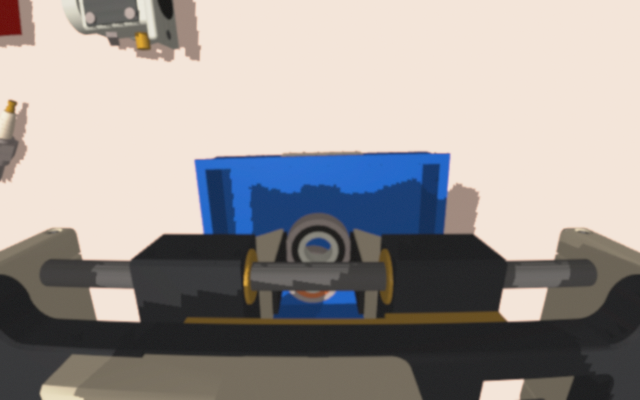

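Small bearing held level at (318,248); the large one lies nearer the base at (310,295). Lower.

```bash
python3 -m creep '0 0 -.03 0 0 0 0;0 0 -.03 0 0 0 0;0 0 -.015 0 0 0 0;0 0 -.007 0 0 0 0;0 0 0 0 0 0 0;0 0 -.002 0 0 0 0;0 0 0 0 0 0 0' && python3 -m creep '0 0 0 0 0 0 55;0 0 0 0 0 0 55;0 0 0 0 0 0 55;0 0 .02 0 0 0 55;0 0 .03 0 0 0 55;0 0 .035 0 0 0 55'
```

```text
time: 8.93
tool_pos: [510.0, -330.2, 76.9]
tcp_rot: [3.14, -0.001, 0.151]
contact_force: [0.3, 0.0, -0.0]
grip_width: 33.4
finger_force: 30.0
time: 9.43
tool_pos: [508.5, -329.7, 160.4]
tcp_rot: [-3.139, 0.003, 0.15]
contact_force: [1.2, -0.6, -0.1]
grip_width: 50.2
finger_force: 0.0
```

```bash
python3 -m creep '.0011 .033 0 0 0 -.066 55;.0011 .033 0 0 0 -.066 55;.0011 .033 0 0 0 -.066 55;.0011 .033 0 0 0 -.066 55;.0011 .033 0 0 0 -.066 55;.0011 .033 0 0 0 -.066 55;.0011 .033 0 0 0 -.066 55;.0011 .033 0 0 0 -.066 55' && python3 -m creep '0 0 0 0 0 0 55;0 0 0 0 0 0 55;0 0 0 0 0 0 55' && python3 - <<'E'
from h import *
ci=viewer.camera_info('wrist'); snap('wrist','w4'); print(at())
np.save('w4.npy',ci,allow_pickle=True)
E
```

```text
time: 10.1
tool_pos: [518.1, -64.8, 161.4]
tcp_rot: [-3.142, -0.001, -0.382]
contact_force: [0.3, 0.6, 0.2]
grip_width: 50.5
finger_force: 0.0
time: 10.35
tool_pos: [518.4, -66.7, 161.2]
tcp_rot: [3.141, -0.001, -0.377]
contact_force: [-0.1, -1.5, -0.8]
grip_width: 49.9
finger_force: 0.0
(10.4, array([518.4, -67.2, 161.1]), array([ 3.141e+00, -1.000e-03, -3.780e-01]))
```

View pics/w4.png

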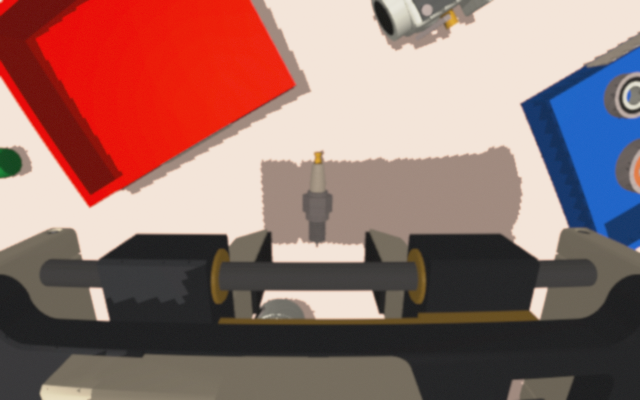

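Plug axis is vertical in view, hex at (317,203), between the fingers; both bearings lie flat in the blue tray. Descend.

```bash
python3 -c "
from h import *
ci=np.load('w4.npy',allow_pickle=True).item()
print(w(ci,[(317,203)],16))"; python3 -m creep '0 0 -.03 0 0 0 55;0 0 -.03 0 0 0 55;0 0 -.02 0 0 0 55;0 0 -.011 0 0 0 55;0 0 0 0 0 0 55;0 0 0 0 0 0 0;0 0 0 0 0 0 0;0 0 0 0 0 0 0' && python3 -m creep '0 0 0 0 0 0 0;0 0 0 0 0 0 0;0 0 0 0 0 0 0;0 0 0 0 0 0 0;0 0 0 0 0 0 0'
```

```text
[[519.66732662 -66.05341104  16.        ]]
time: 11.07
tool_pos: [519.0, -66.8, 71.2]
tcp_rot: [-3.141, -0.003, -0.378]
contact_force: [0.9, 0.3, 0.2]
grip_width: 34.9
finger_force: 0.0
time: 11.48
tool_pos: [518.7, -66.4, 70.8]
tcp_rot: [3.142, -0.002, -0.378]
contact_force: [-0.5, -1.0, 6.7]
grip_width: 22.4
finger_force: 30.0
```

```bash
python3 -m creep '0 0 .02 0 0 0 0;0 0 .035 0 0 0 0;0 0 .035 0 0 0 0;-.0028 .034 0 0 0 .037 0;-.0028 .034 0 0 0 .037 0;-.0028 .034 0 0 0 .037 0;-.0028 .034 0 0 0 .037 0;-.0028 .034 0 0 0 .037 0' && python3 -m creep '-.0028 .034 0 0 0 .037 0;-.0028 .034 0 0 0 .037 0;-.0028 .034 0 0 0 .037 0;-.0028 .034 0 0 0 .037 0;-.0028 .034 0 0 0 .037 0;-.0028 .034 0 0 0 .037 0;-.0028 .034 0 0 0 .037 0;-.0028 .034 0 0 0 .037 0' && python3 -m creep '0 0 0 0 0 0 0;0 0 0 0 0 0 0' && python3 - <<'E'
from h import *
ci=viewer.camera_info('wrist'); snap('wrist','w5'); print(at())
np.save('w5.npy',ci,allow_pickle=True)
E
```

```text
time: 12.15
tool_pos: [503.6, 105.3, 160.0]
tcp_rot: [3.142, -0.0, -0.191]
contact_force: [0.0, -0.3, -0.4]
grip_width: 22.6
finger_force: 30.0
time: 12.82
tool_pos: [481.1, 377.5, 159.8]
tcp_rot: [3.141, 0.0, 0.105]
contact_force: [1.4, -0.4, -0.2]
grip_width: 22.1
finger_force: 30.0
time: 12.98
tool_pos: [480.8, 377.3, 159.4]
tcp_rot: [3.141, 0.0, 0.106]
contact_force: [0.7, 0.7, -1.3]
grip_width: 22.6
finger_force: 30.0
(13.0333, array([481.1, 375.9, 159.4]), array([3.141e+00, 1.000e-03, 1.040e-01]))
```

View pics/w5.png

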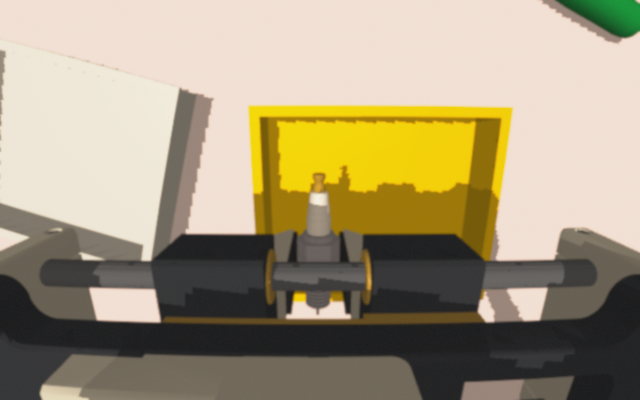

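Plug held level; yellow rim far corners (250,107), (511,108); near rim seems at row ~300. Compute the tray pose.

```bash
python3 -c "
from h import *
ci=np.load('w5.npy',allow_pickle=True).item()
q=w(ci,[(250,107),(511,108),(288,300)],40);print(q)
a,b=q[:2];d=(a-b);L=np.linalg.norm(d);u=d/L;n=np.array([-u[1],u[0],0])
if n[0]>0:n=-n
print(L,np.arctan2(u[1],u[0])-np.pi/2,(a+b)/2+70*n)"
```

```text
[[549.720524   430.44181978  40.        ]
 [568.86043352 257.18060521  40.        ]
 [408.43440337 393.89153667  40.        ]]
174.31518754889075 0.11002241938931534 [489.7137242  336.12517156  40.        ]
```

```bash
python3 -m creep '.005 -.002 -.02 0 0 0 0;0 0 -.03 0 0 0 0;0 0 -.022 0 0 0 0;0 0 -.009 0 0 0 0;0 0 0 0 0 0 0;0 0 -.002 0 0 0 0;0 0 0 0 0 0 0' && python3 -m creep '0 0 -.001 0 0 0 0;0 0 0 0 0 0 38;0 0 0 0 0 0 38;0 0 0 0 0 0 38;0 0 .02 0 0 0 38;0 0 .03 0 0 0 38;0 0 .035 0 0 0 40'
```

```text
time: 13.62
tool_pos: [487.6, 373.6, 78.1]
tcp_rot: [-3.141, -0.002, 0.102]
contact_force: [0.0, -0.2, 0.0]
grip_width: 22.1
finger_force: 30.0
time: 14.2
tool_pos: [485.8, 373.2, 160.3]
tcp_rot: [3.14, 0.004, 0.103]
contact_force: [0.8, 0.6, 0.1]
grip_width: 36.3
finger_force: 0.0
```

```bash
python3 -m creep '-.0035 -.0163 0 0 0 .112 55;-.0035 -.0163 0 0 0 .112 55;-.0035 -.0163 0 0 0 .112 55;-.0035 -.0163 0 0 0 .112 55;-.0035 -.0163 0 0 0 .112 55;-.0035 -.0163 0 0 0 .112 55;-.0035 -.0163 0 0 0 .112 55;-.0035 -.0163 0 0 0 .112 55' && python3 -m creep '-.0035 -.0163 0 0 0 .112 55;-.0035 -.0163 0 0 0 .112 55;-.0035 -.0163 0 0 0 .112 55;-.0035 -.0163 0 0 0 .112 55;-.0035 -.0163 0 0 0 .112 55;-.0035 -.0163 0 0 0 .112 55;0 0 0 0 0 0 55;0 0 0 0 0 0 55' && python3 - <<'E'
from h import *
ci=viewer.camera_info('wrist'); snap('wrist','w6'); print(at())
np.save('w6.npy',ci,allow_pickle=True)
E
```

```text
time: 14.87
tool_pos: [458.5, 242.7, 161.2]
tcp_rot: [3.141, -0.0, 1.005]
contact_force: [-0.2, 0.6, -0.3]
grip_width: 50.3
finger_force: 0.0
time: 15.53
tool_pos: [438.0, 145.3, 161.3]
tcp_rot: [3.141, -0.0, 1.667]
contact_force: [0.1, -0.7, -0.4]
grip_width: 50.3
finger_force: 0.0
(15.5833, array([438.1, 145.8, 161.2]), array([ 3.14 , -0.   ,  1.667]))
```

View pics/w6.png

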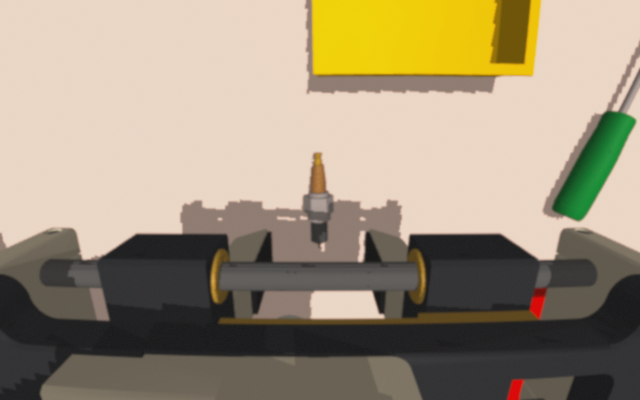

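The used plug is centred and aligned, hex at (318,204). Descend and grip.

```bash
python3 -m creep '0 -.001 -.03 0 0 0 55;0 0 -.03 0 0 0 55;0 0 -.02 0 0 0 55;0 0 -.011 0 0 0 55;0 0 0 0 0 0 55;0 0 0 0 0 0 0;0 0 0 0 0 0 0;0 0 0 0 0 0 0' && python3 -m creep '0 0 0 0 0 0 0;0 0 0 0 0 0 0;0 0 0 0 0 0 0;0 0 0 0 0 0 0;0 0 0 0 0 0 0'
```

```text
time: 16.25
tool_pos: [438.5, 145.0, 70.8]
tcp_rot: [3.139, -0.0, 1.671]
contact_force: [0.6, 0.1, 0.4]
grip_width: 34.7
finger_force: 0.0
time: 16.67
tool_pos: [438.2, 144.7, 70.6]
tcp_rot: [3.14, -0.0, 1.671]
contact_force: [0.1, 0.4, 6.4]
grip_width: 22.3
finger_force: 30.0
```

```bash
python3 -m creep '0 0 .02 0 0 0 0;0 0 .035 0 0 0 0;0 0 .035 0 0 0 0;.004 .011 0 0 0 -.112 0;.004 .011 0 0 0 -.112 0;.004 .011 0 0 0 -.112 0;.004 .011 0 0 0 -.112 0;.004 .011 0 0 0 -.112 0' && python3 -m creep '.004 .011 0 0 0 -.112 0;.004 .011 0 0 0 -.112 0;.004 .011 0 0 0 -.112 0;.004 .011 0 0 0 -.112 0;.004 .011 0 0 0 -.112 0;.004 .011 0 0 0 -.112 0;.004 .011 0 0 0 -.112 0;.004 .011 0 0 0 -.112 0' && python3 -m creep '.004 .011 0 0 0 -.112 0;0 0 0 0 0 0 0;0 0 0 0 0 0 0' && python3 - <<'E'
from h import *
snap('wrist','w7'); print(at())
E
```

```text
time: 17.33
tool_pos: [457.7, 199.9, 159.9]
tcp_rot: [3.142, 0.0, 1.105]
contact_force: [0.7, -0.7, -0.8]
grip_width: 22.6
finger_force: 30.0
time: 18.0
tool_pos: [489.7, 287.9, 159.6]
tcp_rot: [3.141, 0.001, 0.209]
contact_force: [-0.1, 0.4, 0.2]
grip_width: 22.1
finger_force: 30.0
time: 18.25
tool_pos: [493.4, 298.5, 159.5]
tcp_rot: [3.141, 0.001, 0.107]
contact_force: [0.5, -0.6, 0.1]
grip_width: 22.2
finger_force: 30.0
(18.3, array([493.3, 298.1, 159.5]), array([3.141e+00, 1.000e-03, 1.070e-01]))
```

View pics/w7.png

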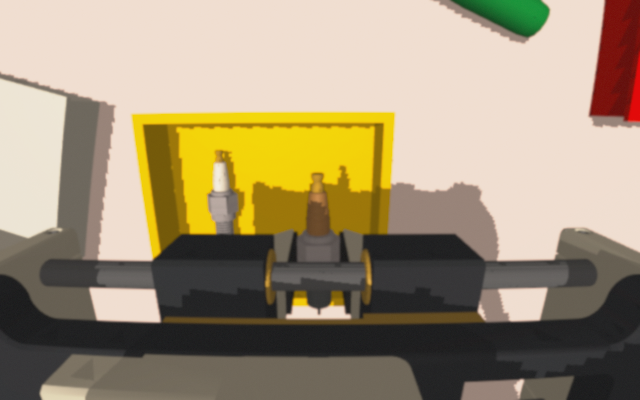

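Clean plug lies flat at (222,205); the used one is held over free floor at (318,240). Lower and release.

```bash
python3 -m creep '0 0 -.02 0 0 0 0;0 0 -.03 0 0 0 0;0 0 -.022 0 0 0 0;0 0 -.009 0 0 0 0;0 0 0 0 0 0 0;0 0 -.002 0 0 0 0;0 0 0 0 0 0 0' && python3 -m creep '0 0 -.001 0 0 0 0;0 0 0 0 0 0 38;0 0 0 0 0 0 38;0 0 0 0 0 0 38;0 0 .02 0 0 0 38;0 0 .03 0 0 0 38;0 0 .035 0 0 0 40'
```

```text
time: 18.88
tool_pos: [494.4, 298.6, 78.0]
tcp_rot: [-3.141, -0.002, 0.104]
contact_force: [0.5, 0.5, 0.8]
grip_width: 22.1
finger_force: 30.0
time: 19.47
tool_pos: [492.8, 298.1, 160.4]
tcp_rot: [3.14, 0.004, 0.103]
contact_force: [1.2, 0.9, -0.4]
grip_width: 36.0
finger_force: 0.0
```

```bash
python3 -m creep '-.0075 -.0322 0 0 0 0 85;-.0075 -.0322 0 0 0 0 85;-.0075 -.0322 0 0 0 0 85;-.0075 -.0322 0 0 0 0 85;-.0075 -.0322 0 0 0 0 85;-.0075 -.0322 0 0 0 0 85;-.0075 -.0322 0 0 0 0 85;-.0075 -.0322 0 0 0 0 85' && python3 -m creep '-.0075 -.0322 0 0 0 0 85;0 0 0 0 0 0 85;0 0 0 0 0 0 85;0 0 0 0 0 0 85' && python3 - <<'E'
from h import *
ci=viewer.camera_info('wrist'); snap('wrist','w8'); print(at())
np.save('w8.npy',ci,allow_pickle=True)
E
```

```text
time: 20.13
tool_pos: [433.3, 39.6, 161.3]
tcp_rot: [3.141, -0.001, 0.103]
contact_force: [0.5, -1.0, -0.3]
grip_width: 77.6
finger_force: 0.0
time: 20.47
tool_pos: [426.5, 8.9, 161.1]
tcp_rot: [3.142, -0.001, 0.102]
contact_force: [0.7, -0.1, -0.5]
grip_width: 78.1
finger_force: 0.0
(20.5167, array([426.5,   9.3, 161.1]), array([-3.142e+00, -1.000e-03,  1.030e-01]))
```

View pics/w8.png

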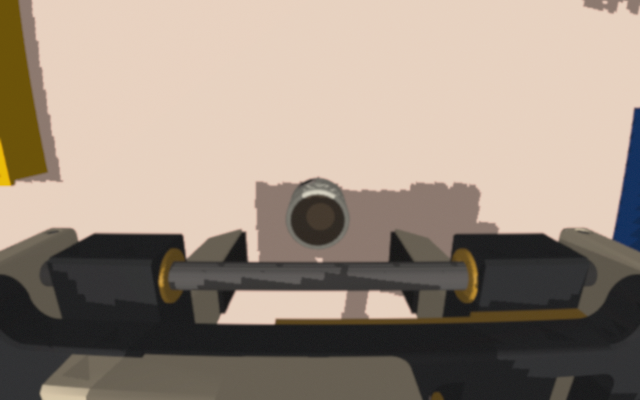

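Piston crown at (318,216), centred between the open fingers. Descend and grip.

```bash
python3 -c "
from h import *
ci=np.load('w8.npy',allow_pickle=True).item()
print(w(ci,[(318,216)],42))"; python3 -m creep '0 0 -.03 0 0 0 85;0 0 -.03 0 0 0 85;0 0 -.018 0 0 0 85;0 0 -.008 0 0 0 85;0 0 0 0 0 0 70;0 0 0 0 0 0 0;0 0 0 0 0 0 0;0 0 0 0 0 0 0' && python3 -m creep '0 0 0 0 0 0 0;0 0 0 0 0 0 0;0 0 0 0 0 0 0;0 0 0 0 0 0 0;0 0 0 0 0 0 0'
```

```text
[[425.45232778   9.59932824  42.        ]]
time: 21.18
tool_pos: [427.0, 8.9, 75.9]
tcp_rot: [3.141, -0.002, 0.103]
contact_force: [0.4, 1.0, -0.3]
grip_width: 56.1
finger_force: 0.0
time: 21.6
tool_pos: [426.7, 8.7, 75.6]
tcp_rot: [3.141, -0.002, 0.103]
contact_force: [-0.5, 1.1, 6.6]
grip_width: 45.5
finger_force: 30.0
```

```bash
python3 -m creep '0 0 .02 0 0 0 0;0 0 .03 0 0 0 0;0 0 .035 0 0 0 0;.034 0 0 0 0 0 0;.034 0 0 0 0 0 0;.034 0 0 0 0 0 0;.034 0 0 0 0 0 0;.034 0 0 0 0 0 0' && python3 -m creep '.034 .001 0 0 0 0 0;.034 .001 0 0 0 0 0;0 0 0 0 0 0 0;0 0 0 0 0 0 0;0 0 0 0 0 0 0' && python3 - <<'E'
from h import *
snap('wrist','w9'); print(at())
E
```

```text
time: 22.27
tool_pos: [597.4, 8.7, 160.0]
tcp_rot: [3.141, 0.0, 0.103]
contact_force: [0.2, 0.8, -1.7]
grip_width: 45.3
finger_force: 30.0
time: 22.68
tool_pos: [663.2, 10.8, 159.0]
tcp_rot: [-3.141, 0.003, 0.103]
contact_force: [-0.8, 0.2, -1.4]
grip_width: 45.7
finger_force: 30.0
(22.7333, array([663. ,  10.8, 159.4]), array([-3.141e+00,  2.000e-03,  1.030e-01]))
```

View pics/w9.png

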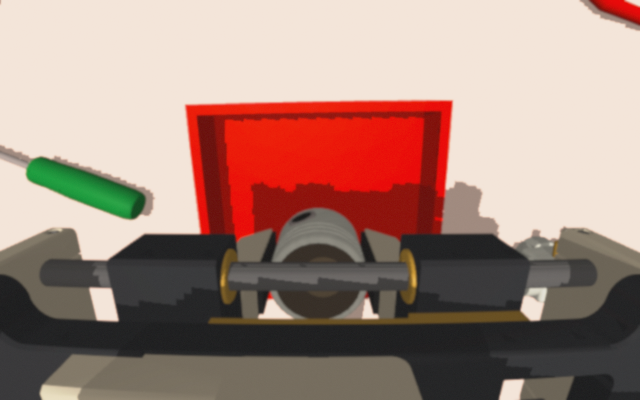

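Piston held upright, centred over the red tray (rim 188–452 px). Lower and release.

```bash
python3 -m creep '.003 0 -.02 0 0 0 0;0 0 -.03 0 0 0 0;0 0 -.018 0 0 0 0;0 0 -.008 0 0 0 0;0 0 0 0 0 0 0;0 0 -.002 0 0 0 0;0 0 0 0 0 0 0;0 0 -.001 0 0 0 0' && python3 -m creep '0 0 0 0 0 0 0;0 0 0 0 0 0 64;0 0 0 0 0 0 64;0 0 0 0 0 0 64;0 0 .02 0 0 0 64;0 0 .035 0 0 0 64;0 0 .035 0 0 0 64;-.03 0 .03 0 0 0 64' && python3 -m creep '-.04 0 0 0 0 0 64;-.04 0 0 0 0 0 64;-.04 0 0 0 0 0 64;-.04 0 0 0 0 0 64;-.04 0 0 0 0 0 64;0 0 0 0 0 0 64;0 0 0 0 0 0 64' && python3 - <<'E'
from h import *
im=snap('top','top9')
im=cv2.imread('pics/top9.png'); cv2.imwrite('pics/c9.png',cv2.resize(im[115:265,190:540],(800,343),interpolation=cv2.INTER_CUBIC))
E
```

```text
time: 23.4
tool_pos: [668.0, 10.6, 82.7]
tcp_rot: [3.141, -0.003, 0.103]
contact_force: [-0.5, 0.4, -2.2]
grip_width: 45.5
finger_force: 30.0
time: 24.07
tool_pos: [641.2, 10.3, 202.6]
tcp_rot: [3.14, -0.006, 0.103]
contact_force: [-1.0, -0.5, 2.4]
grip_width: 58.9
finger_force: 0.0
time: 24.65
tool_pos: [436.0, 10.9, 200.8]
tcp_rot: [3.142, 0.0, 0.103]
contact_force: [1.4, -0.1, -0.8]
grip_width: 58.9
finger_force: 0.0
```

View pics/c9.png

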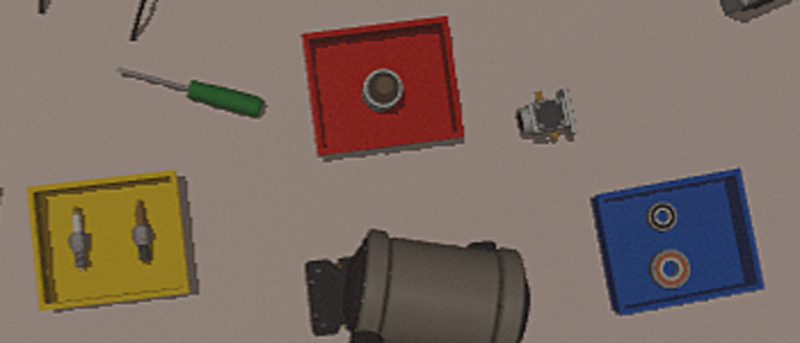

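All five parts lie in the right trays: piston upright at (383,90), plugs at (79,240) and (143,238), bearings at (662,216) and (670,269). The bystanders haven't moved. Handing in.

```bash
python3 -c "
from h import *
print(order.close_job())"
```

```text
the job is handed in; nothing more can be done
None
```

The job is handed in after about 25 s of robot time: the last picture shows both bearings flat in the blue tray, both plugs lying in the yellow, the piston upright in the red, and the carburettor and screwdriver where they were; the hand-in returned no verdict.

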